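Clamp the lipstick mould with the extension bar

TASK

Clamp the lipstick mould in its jig: take the long extension bar out of the rod stand, push its bare end down into the socket on the clamp's short upright lever, and pull the lever over with the bar, away from the mould and towards the robot, past its dead point until it lies fully home. Work the lever only through the bar, never with the gripper on the clamp, and leave the bar sitting in the socket.

Things in the scene. Friction and masses are not known exactly. Their poses are not given: they have to be found in the camera images.
- bar: Extension bar: straight round steel rod, 190 mm long, 16 mm thick, 0.22 kg, with a bare chamfered foot and a grey sleeve 20 mm thick from 100 to 185 mm above the foot. It starts upright in a hole of the stand, its top 200 mm above the bench, far taller than the two rods beside it. Origin: centre of the foot's end face; z runs along the bar towards the sleeve; yaw means nothing.
- stand: Fixed white plastic rod stand, 160 x 60 mm, 40 mm high, with three upright 22 mm holes, 30 mm deep, in a row along x, 50 mm apart. It holds the bar, a white pestle and a wood-handled pusher in any order; the latter two reach at most 130 mm above the bench. Origin: centre of its underside.
- clamp: Clamp jig fixed to the bench: aluminium plate 280 x 110 x 10 mm with a steel toggle clamp (cheek plates 66 mm high) and a split lipstick mould (top at 52 mm) under a raised clamp arm. Origin: on the bench straight below the lever's pivot, which is 45 mm up; the hinge runs along y. x points from pivot to mould, away from the robot within 15 degrees; the near end is at x = -100 mm.
- socket_mouth (a point): Centre of the mouth of the lever's socket; moves with the lever. z points out of the socket along the lever (straight up while open); the pivot lies 92 mm below it along z. The socket is a square steel tube 20.5 mm wide inside with a flared mouth 40 mm wide; its floor is 67 mm below the mouth, the flare is the top 17 mm. The bar has 5 to 7 degrees of play in it.
- clamp_lever (a joint): Lever angle, rad: 0 = open (upright, at a stop, as it starts), growing as its top swings to the clamp's -x; 0.785 = home (leaning 45 degrees, at a stop). Dead point at 0.47: before it a spring drives it back open with up to 1.4 N m (8 N at the bar's sleeve), past it the spring drives it home with up to 1.1 N m. The clamp arm follows the lever down onto the mould.
Mind the look-alikes: they are no part of the job. What is shaped like the bar but pink is not meant.

How it is judged:
By the outcome, as a careful person would: the job done as asked, in the order asked, and still so for the second after the job is handed in, with the robot touching nothing.
It also fails if it takes over 48 s, if anything falls off the work surface, if the arm or the gripper's body presses on something with over 40 N, if the wrist force passes 120 N, or if a joint passes its speed limit or range.

ROBOT

A 6-joint arm with a two-finger parallel gripper is mounted at the origin on the work surface. World frame = base frame: x ahead of the robot, y to its left, z up, the work surface at z = 0. Lengths are in mm, angles in rad, forces in N, time in s.
With the tool pointing down it reaches from about 275 to 850 mm from the base axis. Payload 19 kg.
Tool frame: the origin (TCP) lies on the centre line of the jaws, within the pads' length; the fingertips stand 19 mm ahead of it and the grasp point (between the pads) is the TCP; z points along the fingers, x is the direction in which the jaws open and shut, and the axes are right-handed (so a half turn about z gives the same grasp; the last joint's range is limited). The gripper opens to 85 mm and grips with 20 to 120 N. Pads are 22 mm wide; open, the fingers measure 114 mm over their backs; the gripper's body (76 mm by 85 mm) begins 54 mm behind the grasp point. The pads swing forward as they close: fully open they stand 13 mm farther back than shut.
Start: joints at [-1.463, 0.15, 1.437, -0, 1.554, -0.134], TCP at [137.66, -558.249, 250.267] pointing down, gripper open.
Joint ranges: [-2.8, 2.8], [-0.68, 2.1], [0.12, 2.68], [-1.39, 4.53], [0.16, 2.79], [-2.81, 2.81]. Speed limits (rad/s): [1.89, 1.89, 2.22, 3.01, 3.01, 3.01].

INTERFACE

Orientations are given as a rotation vector (axis times angle).
In Python, from rig import bot gives the robot as it stands.
- The arm moves only by the shell command python3 -m handwheel 'ROWS' [FORCE]. ROWS is JSON, a list of rows, each an object of numbers: "dx", "dy", "dz": the shift along the world's x, y, z in mm; "wx", "wy", "wz": the turn, a rotation vector about the world's x, y, z in rad; "fingers": the gripper's target within -1 to 1 (shut at 1, half-way at 0, fully open at -1). In form: [{"dx": .., "dy": .., "dz": .., "wx": .., "wy": .., "wz": .., "fingers": ..}, ...]. A call has 1 to 12 rows; each row is the pose to reach, as a shift and turn from the pose commanded when the call began; what a row does not reach only later rows make up. A row lasts 1/10 s, in which the tool goes at most 50 mm and 8.59 degrees, less where a joint would pass 70% of its speed; a pose out of reach is approached as far as the arm can. A call with a gripper value outside its range is refused whole. The fingers move at their own pace and stop on an object; FORCE is the grip in N (left out, the last holds). Time passes only in rows, so rows that repeat a pose let the fingers close. It gives the time, the measured TCP pose, the force and the opening at its end, in the units of the state.
- bot.state(): the state, without advancing time (a new reading comes with each control period).
- bot.get_image(name): name is "scene" or "top" or "wrist"; returns the picture (420x560x3 uint8, red, green, blue); there is no depth.
- bot.calibration(name): a dict with "intrinsics" (3x3 intrinsics, pixels), "origin" and "orientation" of the camera in the world. Camera axes: x right, y up, looking along -z (the intrinsics and any distortion apply to the point x, -y, -z); pixel columns grow to the right and rows downward; lengths in mm; the calibration is good to about 2 mm. A picture is of the moment at which its call begins: read the wrist's pose just before it. calibration takes no time and is no camera call; for the wrist camera it gives the pose at the moment of the call.
- bot.sign_off(): hands the job in, once; it reports no verdict.
Trained networks look in the newest picture that a camera, given by its name, has taken for a name from the list of things; names that differ only in an ending like _2 or _b are one class to them, and where a whole thing is asked for, a point or a joint stands for the part that bears it (a point fixed in the world has none). Each returns a list of dicts, best first, with "confidence" (0 to 1); they miss things now and then, are a little off and sometimes report something else, mostly with a low value. They report only what shows in the picture. A call takes as long as a camera call. They do not tell look-alikes from the thing itself.
- bot.look_for(target, camera): "rect" ([left, top, width, height] in pixels, round what is visible of it).
- bot.masks_of(target, camera): "region" (420x560 bool, what is visible of it) and "rect" ([left, top, width, height] in pixels, round what is visible of it).
- bot.landmark_of(target, camera): "location" ([column, row] in pixels: a listed point, or the origin of a listed thing).
The state is a dict: "t": time; "qpos": joint angles; "qd": joint speeds; "joint_efforts": joint torques, N m; "tcp_pos": TCP position; "eef_rot": TCP orientation; "ft_force": force on the tool from outside, world axes, zero at the start; "ft_torque": the same for the moment, N m; "gripper_width": finger opening in mm.
Only numpy, scipy, OpenCV 4.12 (cv2) and the standard library are available. Lean on these libraries where they do the work, as an engineer would, in place of code of your own. Each camera call takes 0.05 s, during which the arm holds its last target.

## Working session

There is one attempt and no reset: what is moved stays moved. The work goes in short steps, Python scripts to look and compute and a shell command to move; the robot and the scene stay as the last step left them, time stands still between calls to the robot, and variables do not carry over. Pictures are saved under pics/ and viewed, and the job is handed in when it is done.

```bash
ls; mkdir -p pics; python3 - <<'E'
from rig import bot
import cv2
s=bot.state();print(s)
for n in("scene","top"):
    im=bot.get_image(n);cv2.imwrite(f"pics/{n}0.png",im[:,:,::-1])
    c=bot.calibration(n);print(n,c)
    for t in("bar","stand","clamp"):
        print(t,[(round(d['confidence'],2),d['rect']) for d in bot.look_for(t,n)])
    for t in("bar","stand","clamp","socket_mouth"):
        print(t,[(round(d['confidence'],2),d['location']) for d in bot.landmark_of(t,n)])
E
```

```text
pics
{'t': 0.0, 'qpos': array([-1.46295850e+00,  1.50992369e-01,  1.43800867e+00, -3.82037078e-05,
        1.55375897e+00, -1.34014273e-01]), 'qd': array([-0.00053246, -0.00051918,  0.00118144, -0.00010727, -0.00117488,
       -0.0007059 ]), 'joint_efforts': array([-1.33096622e-03, -7.13042235e+01, -5.70876181e+01, -2.06843856e-04,
        8.69381300e-03,  8.01917849e-05]), 'tcp_pos': array([ 137.65238836, -558.06899854,  249.68293793]), 'eef_rot': array([-2.47255813e+00,  1.93674295e+00,  1.32216268e-03]), 'ft_force': array([ 0.80710871,  0.5843466 , -0.22158317]), 'ft_torque': array([-0.00235812, -0.02493014, -0.02645736]), 'gripper_width': 85.53997538439597}
scene {'intrinsics': array([[458.36171373,   0.        , 280.04827835],
       [  0.        , 458.36171373, 210.15109975],
       [  0.        ,   0.        ,   1.        ]]), 'origin': array([919.29292627, 268.46500043, 768.09685494]), 'orientation': array([0.25380232, 0.62775676, 2.27188378])}
bar [(0.93, [360.3, 229.2, 24.9, 52.6]), (0.57, [299.8, 216.6, 18.5, 56.6])]
stand [(0.73, [321.9, 241.8, 76.2, 88.0])]
clamp [(0.22,
[... 169 characters left out ...]
0.56, [251.5, 184.0])]
socket_mouth [(0.58, [247.0, 139.1])]
top {'intrinsics': array([[459.25075075,   0.        , 281.54995241],
       [  0.        , 459.25075075, 217.63225091],
       [  0.        ,   0.        ,   1.        ]]), 'origin': array([528.0121854 , -17.22278781, 766.32021815]), 'orientation': array([ 0.12854079, -0.10815437, -1.5424615 ])}
bar [(0.78, [214.4, 176.3, 29.3, 37.0]), (0.63, [147.5, 212.6, 38.6, 27.1])]
stand [(0.82, [157.9, 178.3, 51.7, 107.3])]
clamp [(0.58, [315.9, 146.4, 85.7, 171.5])]
bar [(0.98, [240.0, 208.6]), (0.91, [181.5, 236.0])]
stand [(0.67, [185.2, 233.6])]
clamp [(0.66, [358.3, 254.7]), (0.63, [183.9, 237.3])]
socket_mouth [(0.95, [374.6, 242.5])]
```

View pics/scene0.png

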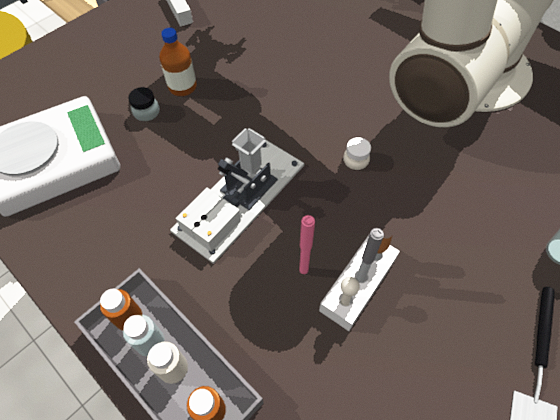

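View pics/top0.png

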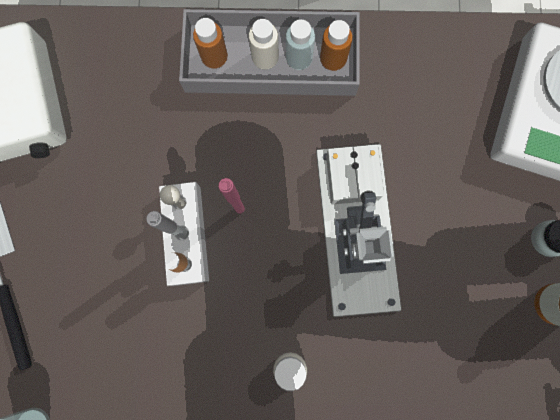

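The pictures show two bar-shaped things. One is a grey-sleeved bar in the stand's middle hole, at scene (375,235) and top (154,218)→(181,236). The other is a pink look-alike standing free at scene (307,220) and top (227,185). The pestle (top 172,196) and the wood-handled pusher (180,263) are shorter. I choose the grey one and will check it in a crop.

```bash
cat > h.py <<'E'
import numpy as np,cv2
from scipy.spatial.transform import Rotation as R
from scipy.optimize import least_squares
from rig import bot
def ray(c,uv):
    K=c['intrinsics'];d=np.linalg.inv(K)@np.array([uv[0],uv[1],1.]);d=np.array([d[0],-d[1],-d[2]])
    return c['origin'],R.from_rotvec(c['orientation']).apply(d)
def atz(c,uv,z):
    o,d=ray(c,uv);return o+d*(z-o[2])/d[2]
def proj(c,P):
    p=R.from_rotvec(c['orientation']).inv().apply(np.asarray(P)-c['origin']);K=c['intrinsics']
    return np.array([K[0,0]*p[...,0]/-p[...,2]+K[0,2],K[1,1]*-p[...,1]/-p[...,2]+K[1,2]]).T
E
python3 - <<'E'
from h import *
s=bot.calibration('scene');t=bot.calibration('top')
print('bar foot z10',atz(t,(181.5,236),10),atz(s,(356.8,282.7),10))
print('bar top z200',atz(t,(154,217),200),atz(s,(376.5,234),200))
print('mouth z137',atz(t,(374.6,242.5),137),atz(s,(247,139.1),137))
print('clamp0',atz(t,(358.3,254.7),0),atz(s,(251.5,184),0))
print('plate corners z10',[atz(t,p,10).round(0)[:2] for p in((319,149),(381,146),(400,311),(333,316))])
print('stand corners z40',[atz(t,p,40).round(0)[:2] for p in((160,186),(195,183),(206,282),(168,285))])
print('pink',atz(t,(240,210),0),atz(t,(226,183),190))
print(R.from_rotvec(bot.state()['eef_rot']).as_matrix().round(3))
a=cv2.imread('pics/scene0.png')[190:340,280:420];b=cv2.imread('pics/top0.png')[160:310,130:270]
cv2.imwrite('pics/crop.png',cv2.resize(np.hstack([a,b]),None,fx=2.8,fy=2.8,interpolation=cv2.INTER_CUBIC))
c=cv2.imread('pics/scene0.png')[110:270,160:310];d=cv2.imread('pics/top0.png')[135:325,300:420]
d=cv2.resize(d,None,fx=160/190,fy=160/190)
cv2.imwrite('pics/crop2.png',cv2.resize(np.hstack([c,d]),None,fx=3,fy=3,interpolation=cv2.INTER_CUBIC))
E
```

```text
bar foot z10 [608.27803522 159.38867772  10.        ] [613.88651383 150.37296093  10.        ]
bar top z200 [611.14434446 150.92415683 200.        ] [615.30177853 153.73980298 200.        ]
mouth z137 [ 592.40601163 -136.27191848  137.        ] [ 590.56639814 -140.32754547  137.        ]
clamp0 [ 585.36991558 -135.03352788    0.        ] [ 593.10692673 -138.46543065    0.        ]
plate corners z10 [array([763., -67.]), array([ 771., -172.]), array([ 496., -201.]), array([485., -93.])]
stand corners z40 [array([686., 192.]), array([692., 136.]), array([534., 110.]), array([527., 169.])]
pink [656.02763096  65.01185202   0.        ] [659.04477387  64.03616528 190.        ]
[[ 0.239 -0.971 -0.   ]
 [-0.971 -0.239  0.   ]
 [-0.     0.    -1.   ]]
```

View pics/crop.png

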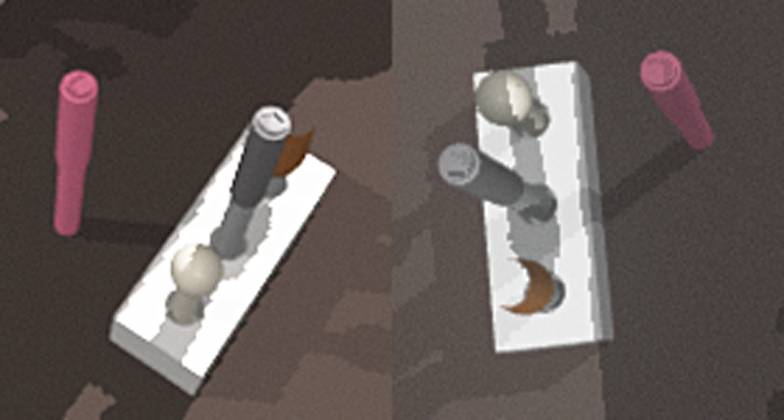

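View pics/crop2.png

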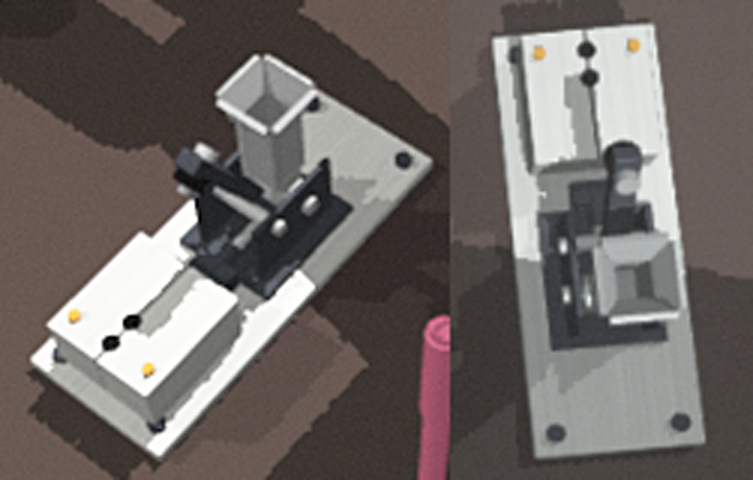

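The crop confirms it: the grey-sleeved bar stands in the middle hole, at about (612,152), and the pink one stands free near (657,65). The clamp's yaw is about 5.6°, with the mouth near (591.5,-138). I'll move above the bar, with the jaws opening along the clamp's y.

```bash
python3 -m handwheel '[{"dz":30},{"dx":30,"dy":45,"dz":60,"wz":-0.03},{"dx":55,"dy":80,"dz":80,"wz":-0.06},{"dx":80,"dy":120,"dz":80,"wz":-0.09},{"dx":105,"dy":155,"dz":80,"wz":-0.12},{"dx":130,"dy":195,"dz":80,"wz":-0.143},{"dx":155,"dy":230,"dz":80,"wz":-0.143},{"dx":180,"dy":270,"dz":80,"wz":-0.143},{"dx":205,"dy":305,"dz":80,"wz":-0.143},{"dx":230,"dy":345,"dz":80,"wz":-0.143},{"dx":255,"dy":380,"dz":80,"wz":-0.143},{"dx":275,"dy":410,"dz":80,"wz":-0.143}]' 60
python3 -m handwheel '[{"dx":25,"dy":35},{"dx":50,"dy":70},{"dx":75,"dy":110},{"dx":100,"dy":145},{"dx":120,"dy":180},{"dx":140,"dy":210},{"dx":160,"dy":240},{"dx":180,"dy":265},{"dx":190,"dy":285},{"dx":199,"dy":300},{"dx":199,"dy":300},{"dx":199,"dy":300}]'
python3 - <<'E'
from h import *
s=bot.state();print(s['tcp_pos'],s['ft_force'],s['t'],s['qpos'],R.from_rotvec(s['eef_rot']).as_matrix().round(3))
c=bot.calibration('wrist');im=bot.get_image('wrist');cv2.imwrite('pics/w1.png',im[:,:,::-1])
print(c)
for d in bot.masks_of('bar','wrist'):print(d['confidence'],d['rect'])
print(bot.landmark_of('bar','wrist'))
print(proj(c,[[612,152,200],[612,152,40],[612,152,10],[591,-138,137]]))
E
```

```text
[ 137.66054878 -558.24754668  250.27173944] [ 0.43351462 -1.41436753  0.29332828] 0.8 [-1.46297675e+00  1.50489190e-01  1.43740198e+00 -4.05164905e-05
  1.55379398e+00 -1.33994906e-01] [[ 0.239 -0.971 -0.   ]
 [-0.971 -0.239  0.   ]
 [-0.     0.    -1.   ]]
{'intrinsics': array([[366.43459193,   0.        , 284.68067929],
       [  0.        , 366.43459193, 214.3181928 ],
       [  0.        ,   0.        ,   1.        ]]), 'origin': array([ 209.17197124, -540.33647579,  372.39262945]), 'orientation': array([-0.2533879 ,  0.19694261, -1.31799632])}
[]
[[-343321.67208918 -347954.68529554]
 [  -1089.04874184   -1289.34272148]
 [   -872.93695492   -1070.43177747]
 [   -967.40973596   -1944.32989565]]invalid input
invalid input
```

View pics/w1.png

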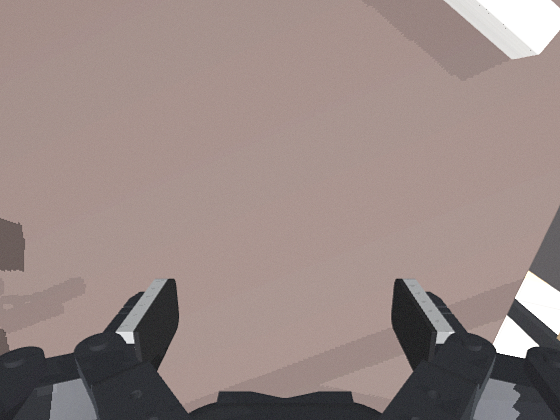

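Both moves were refused and the arm has not moved. The wrist picture shows only the bench and the open jaws. Rows probably need all seven keys, so I'll write them out in full.

```bash
python3 -m handwheel '[{"dx":0,"dy":0,"dz":30,"wx":0,"wy":0,"wz":0,"fingers":-1},{"dx":30,"dy":45,"dz":60,"wx":0,"wy":0,"wz":-0.03,"fingers":-1},{"dx":55,"dy":80,"dz":80,"wx":0,"wy":0,"wz":-0.06,"fingers":-1},{"dx":80,"dy":120,"dz":80,"wx":0,"wy":0,"wz":-0.09,"fingers":-1},{"dx":105,"dy":155,"dz":80,"wx":0,"wy":0,"wz":-0.12,"fingers":-1},{"dx":130,"dy":195,"dz":80,"wx":0,"wy":0,"wz":-0.143,"fingers":-1},{"dx":155,"dy":230,"dz":80,"wx":0,"wy":0,"wz":-0.143,"fingers":-1},{"dx":180,"dy":270,"dz":80,"wx":0,"wy":0,"wz":-0.143,"fingers":-1},{"dx":205,"dy":305,"dz":80,"wx":0,"wy":0,"wz":-0.143,"fingers":-1},{"dx":230,"dy":345,"dz":80,"wx":0,"wy":0,"wz":-0.143,"fingers":-1},{"dx":255,"dy":380,"dz":80,"wx":0,"wy":0,"wz":-0.143,"fingers":-1},{"dx":275,"dy":410,"dz":80,"wx":0,"wy":0,"wz":-0.143,"fingers":-1}]' 60
```

```text
t: 2.15
tcp_pos: [413.5, -146.2, 330.5]
eef_rot: [-2.329, 2.108, -0.001]
ft_force: [0.2, -0.8, -0.0]
gripper_width: 85.8
```

```bash
python3 -m handwheel '[{"dx":25,"dy":35,"dz":0,"wx":0,"wy":0,"wz":0,"fingers":-1},{"dx":50,"dy":70,"dz":0,"wx":0,"wy":0,"wz":0,"fingers":-1},{"dx":75,"dy":110,"dz":0,"wx":0,"wy":0,"wz":0,"fingers":-1},{"dx":100,"dy":145,"dz":0,"wx":0,"wy":0,"wz":0,"fingers":-1},{"dx":120,"dy":180,"dz":0,"wx":0,"wy":0,"wz":0,"fingers":-1},{"dx":140,"dy":210,"dz":0,"wx":0,"wy":0,"wz":0,"fingers":-1},{"dx":160,"dy":240,"dz":0,"wx":0,"wy":0,"wz":0,"fingers":-1},{"dx":180,"dy":265,"dz":0,"wx":0,"wy":0,"wz":0,"fingers":-1},{"dx":190,"dy":285,"dz":0,"wx":0,"wy":0,"wz":0,"fingers":-1},{"dx":199,"dy":300,"dz":0,"wx":0,"wy":0,"wz":0,"fingers":-1},{"dx":199,"dy":300,"dz":0,"wx":0,"wy":0,"wz":0,"fingers":-1},{"dx":199,"dy":300,"dz":0,"wx":0,"wy":0,"wz":0,"fingers":-1}]'
python3 - <<'E'
from h import *
s=bot.state();print(s['tcp_pos'],s['ft_force'],s['t'],s['qpos'],R.from_rotvec(s['eef_rot']).as_matrix().round(3))
c=bot.calibration('wrist');im=bot.get_image('wrist');cv2.imwrite('pics/w2.png',im[:,:,::-1])
for d in bot.masks_of('bar','wrist'):print(d['confidence'],d['rect'])
print([(d['confidence'],d['location']) for d in bot.landmark_of('bar','wrist')])
print(proj(c,np.array([[612,152,200],[612,152,40],[612,152,10],[591,-138,137],[657,64,190]])))
E
```

```text
t: 3.35
tcp_pos: [611.6, 151.7, 330.0]
eef_rot: [2.329, -2.108, -0.0]
ft_force: [-0.3, -0.6, 0.6]
gripper_width: 85.1
[611.55741034 151.72626923 329.96915615] [-0.2987732  -0.56343696  0.6001011 ] 3.35 [ 1.21034849e-01  2.56396810e-01  1.15260859e+00 -7.64360457e-05
  1.73312602e+00  1.59251220e+00] [[ 0.099 -0.995 -0.001]
 [-0.995 -0.099 -0.   ]
 [ 0.     0.001 -1.   ]]
0.91 [354.9, 130.7, 67.8, 37.7]
0.68 [272.8, 164.7, 24.1, 53.7]
[(0.91, [284.1, 167.4]), (0.69, [358.9, 135.5])]
[[283.99912362 208.68259808]
 [284.06829378 169.27375205]
 [284.0759594  164.90636189]
 [594.89338541 241.42318887]
 [412.93459812 156.30430951]]
```

View pics/w2.png

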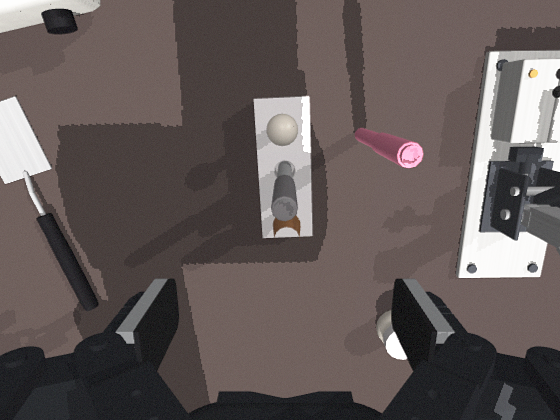

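The wrist picture shows the grey bar's top at (285,207), against a predicted (284,209), so it is centred between the jaws. The pink one at (410,155) is clear. Descending to grip.

```bash
python3 -m handwheel '[{"dx":0,"dy":0,"dz":-30,"wx":0,"wy":0,"wz":0,"fingers":-1},{"dx":0,"dy":0,"dz":-60,"wx":0,"wy":0,"wz":0,"fingers":-1},{"dx":0,"dy":0,"dz":-90,"wx":0,"wy":0,"wz":0,"fingers":-1},{"dx":0,"dy":0,"dz":-120,"wx":0,"wy":0,"wz":0,"fingers":-1},{"dx":0,"dy":0,"dz":-145,"wx":0,"wy":0,"wz":0,"fingers":-1},{"dx":0,"dy":0,"dz":-162,"wx":0,"wy":0,"wz":0,"fingers":-1},{"dx":0,"dy":0,"dz":-172,"wx":0,"wy":0,"wz":0,"fingers":-1},{"dx":0,"dy":0,"dz":-172,"wx":0,"wy":0,"wz":0,"fingers":-1},{"dx":0,"dy":0,"dz":-172,"wx":0,"wy":0,"wz":0,"fingers":0.3},{"dx":0,"dy":0,"dz":-172,"wx":0,"wy":0,"wz":0,"fingers":1},{"dx":0,"dy":0,"dz":-172,"wx":0,"wy":0,"wz":0,"fingers":1},{"dx":0,"dy":0,"dz":-172,"wx":0,"wy":0,"wz":0,"fingers":1}]' 60
python3 -m handwheel '[{"dx":0,"dy":0,"dz":0,"wx":0,"wy":0,"wz":0,"fingers":1},{"dx":0,"dy":0,"dz":0,"wx":0,"wy":0,"wz":0,"fingers":1},{"dx":0,"dy":0,"dz":0,"wx":0,"wy":0,"wz":0,"fingers":1},{"dx":0,"dy":0,"dz":0,"wx":0,"wy":0,"wz":0,"fingers":1}]'
python3 - <<'E'
from h import *
s=bot.state();print(s['t'],s['gripper_width'],s['ft_force'])
im=bot.get_image('wrist');cv2.imwrite('pics/w3.png',im[:,:,::-1])
E
```

```text
t: 4.7
tcp_pos: [611.8, 151.8, 158.8]
eef_rot: [-2.328, 2.109, -0.001]
ft_force: [0.1, -0.1, 0.2]
gripper_width: 28.3
t: 5.1
tcp_pos: [611.9, 151.8, 158.8]
eef_rot: [-2.328, 2.108, -0.001]
ft_force: [-1.1, -0.2, 5.4]
gripper_width: 18.4
5.1 18.405080269298445 [-1.11614939 -0.24829816  5.35101222]
```

View pics/w3.png

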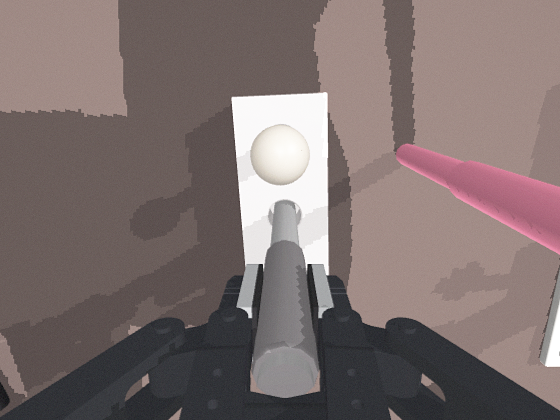

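The bar is held (width 18.4 mm). The wrist picture shows it between the pads with its foot still in the hole at (285,213). Lifting so the foot clears the pink one.

```bash
python3 -m handwheel '[{"dx":0,"dy":0,"dz":10,"wx":0,"wy":0,"wz":0,"fingers":1},{"dx":0,"dy":0,"dz":25,"wx":0,"wy":0,"wz":0,"fingers":1},{"dx":0,"dy":0,"dz":45,"wx":0,"wy":0,"wz":0,"fingers":1},{"dx":0,"dy":0,"dz":70,"wx":0,"wy":0,"wz":0,"fingers":1},{"dx":0,"dy":0,"dz":95,"wx":0,"wy":0,"wz":0,"fingers":1},{"dx":0,"dy":0,"dz":120,"wx":0,"wy":0,"wz":0,"fingers":1},{"dx":0,"dy":0,"dz":145,"wx":0,"wy":0,"wz":0,"fingers":1},{"dx":0,"dy":0,"dz":170,"wx":0,"wy":0,"wz":0,"fingers":1},{"dx":0,"dy":0,"dz":190,"wx":0,"wy":0,"wz":0,"fingers":1},{"dx":0,"dy":0,"dz":208,"wx":0,"wy":0,"wz":0,"fingers":1},{"dx":0,"dy":0,"dz":216,"wx":0,"wy":0,"wz":0,"fingers":1},{"dx":0,"dy":0,"dz":220,"wx":0,"wy":0,"wz":0,"fingers":1}]' 80
python3 - <<'E'
from h import *
s=bot.state();print(s['t'],s['gripper_width'],s['ft_force'],s['tcp_pos'])
P=s['tcp_pos'];z=R.from_rotvec(s['eef_rot']).as_matrix()[:,2]
for n in('scene','top','wrist'):
    c=bot.calibration(n);im=bot.get_image(n)[:,:,::-1].copy()
    q=proj(c,np.array([P+148.8*z,P-41*z]));print(n,q)
    for a in q: cv2.circle(im,tuple(int(v) for v in a.round()),2,(0,255,0),-1)
    cv2.imwrite(f'pics/{n}4.png',im)
    if n=='wrist': w=im
    else:
        print([(d['confidence'],d['location']) for d in bot.landmark_of('bar',n)])
a=cv2.imread('pics/scene4.png');b=cv2.imread('pics/top4.png')
cv2.imwrite('pics/c4.png',cv2.resize(np.hstack([a,b,w]),None,fx=800/1680,fy=800/1680))
E
```

```text
t: 6.35
tcp_pos: [611.6, 151.8, 379.4]
eef_rot: [-2.328, 2.108, -0.001]
ft_force: [1.0, -0.9, -1.8]
gripper_width: 18.2
6.35 18.24785039674293 [ 0.99899308 -0.90044016 -1.77046857] [611.57968517 151.76646639 379.36809043]
scene [[380.93736739 220.81335272]
 [415.83942582 126.30969624]]
[(0.57, [381.1, 221.2]), (0.56, [305.9, 269.7])]
top [[145.93631889 212.56736053]
 [ 72.01001217 173.34887047]]
[(0.79, [240.3, 205.4]), (0.65, [143.4, 214.0])]
wrist [[284.30529195 202.70994474]
 [284.50843035 392.29898274]]
```

View pics/scene4.png

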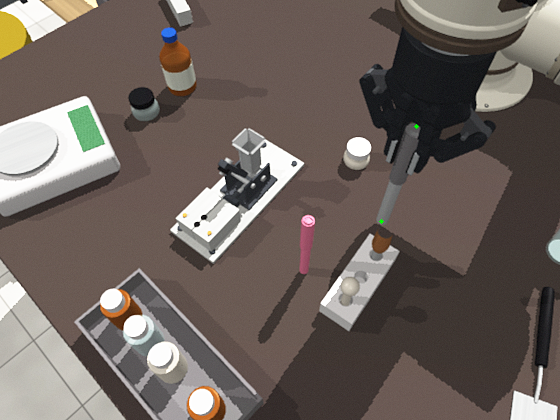

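View pics/wrist4.png

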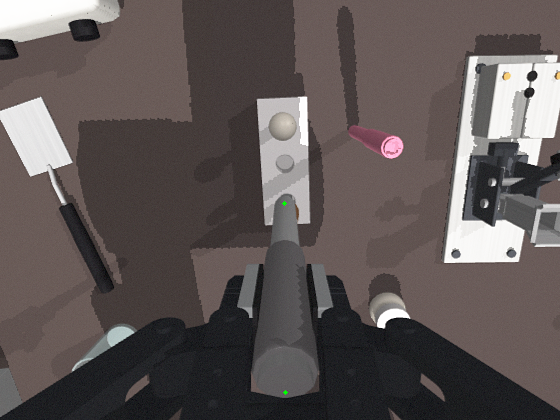

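The bar hangs straight: its foot is on the predicted pixel (381,221) in the scene view and about (284,200) in the wrist view. Moving over the socket.

```bash
python3 -m handwheel '[{"dx":-1,"dy":-15,"dz":0,"wx":0,"wy":0,"wz":0,"fingers":1},{"dx":-3,"dy":-40,"dz":0,"wx":0,"wy":0,"wz":0,"fingers":1},{"dx":-5,"dy":-70,"dz":0,"wx":0,"wy":0,"wz":0,"fingers":1},{"dx":-7,"dy":-105,"dz":0,"wx":0,"wy":0,"wz":0,"fingers":1},{"dx":-10,"dy":-140,"dz":0,"wx":0,"wy":0,"wz":0,"fingers":1},{"dx":-12,"dy":-175,"dz":0,"wx":0,"wy":0,"wz":0,"fingers":1},{"dx":-14,"dy":-210,"dz":0,"wx":0,"wy":0,"wz":0,"fingers":1},{"dx":-16,"dy":-240,"dz":0,"wx":0,"wy":0,"wz":0,"fingers":1},{"dx":-18,"dy":-265,"dz":0,"wx":0,"wy":0,"wz":0,"fingers":1},{"dx":-20,"dy":-282,"dz":0,"wx":0,"wy":0,"wz":0,"fingers":1},{"dx":-20,"dy":-290,"dz":0,"wx":0,"wy":0,"wz":0,"fingers":1},{"dx":-20,"dy":-290,"dz":0,"wx":0,"wy":0,"wz":0,"fingers":1}]'
python3 - <<'E'
from h import *
s=bot.state();print(s['t'],s['gripper_width'],s['ft_force'],s['tcp_pos'])
P=s['tcp_pos'];Rm=R.from_rotvec(s['eef_rot']).as_matrix();z=Rm[:,2]
print(Rm.round(3))
for n in('scene','top','wrist'):
    c=bot.calibration(n);im=bot.get_image(n)[:,:,::-1].copy()
    q=proj(c,np.array([P+148.8*z,P-41*z]));print(n,q)
    cv2.imwrite(f'pics/{n}5.png',im)
    for k in('bar','socket_mouth'):print(k,[(d['confidence'],d['location'],atz(c,d['location'],137)) for d in bot.landmark_of(k,n)])
E
```

```text
t: 7.8
tcp_pos: [591.6, -138.9, 378.0]
eef_rot: [2.327, -2.11, -0.001]
ft_force: [0.6, 0.6, -3.3]
gripper_width: 18.3
7.8 18.256493682014614 [ 0.58308774  0.57093915 -3.31156685] [ 591.58302423 -138.88331384  377.98730114]
[[ 0.098 -0.995 -0.   ]
 [-0.995 -0.098  0.   ]
 [-0.     0.    -1.   ]]
scene [[243.13002322 102.62310904]
 [231.12300058  -6.91413077]]
bar [(0.74, [244.7, 101.7], array([ 531.83224896, -208.09206343,  137.        ])), (0.6, [302.9, 272.5], array([708.00429218, 102.64750518, 137.        ])), (0.41, [252.0, 183.7], array([650.29472444, -65.71778031, 137.        ]))]
socket_mouth [(0.98, [249.2, 142.4], array([ 593.01705345, -132.16255705,  137.        ]))]
top [[391.66912934 235.65624739]
 [447.83132231 207.76022243]]
bar [(0.75, [238.9, 208.5], array([635.22060256,  51.92641954, 137.        ]))]
socket_mouth [(0.77, [374.2, 243.8], array([ 590.60319274, -135.71668559,  137.        ]))]
wrist [[286.23304927 202.90538458]
 [290.02683161 386.62859487]]
bar [(0.78, [284.1, 206.4], array([ 562.60368613, -140.06213102,  137.        ])), (0.59, [134.1, 97.3], array([654.96521758,  11.62556935, 137.        ]))]
socket_mouth [(0.79, [284.2, 179.3], array([ 590.85770392, -137.3242165 ,  137.        ]))]
```

View pics/wrist5.png

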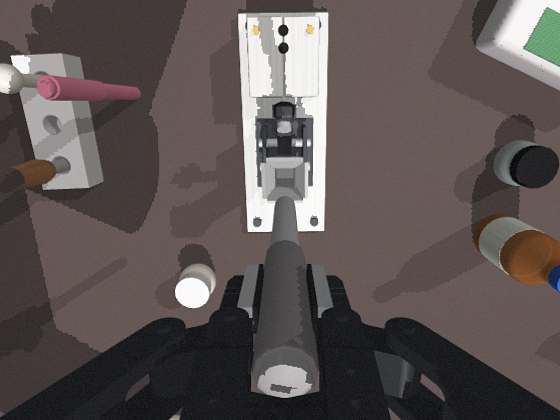

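View pics/scene5.png

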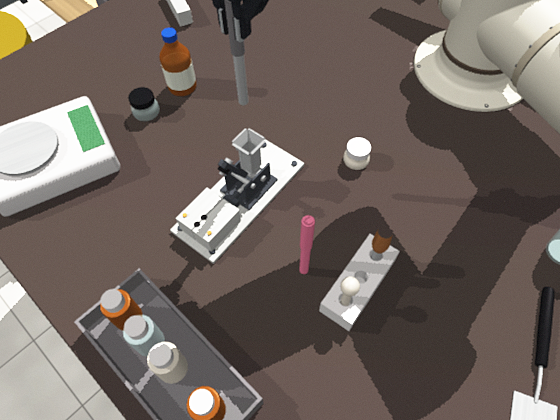

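The wrist picture shows the mouth at (285,179), right under the bar's foot, and the plate's edges symmetric about the view, so the yaw matches. I'll lower the foot into the flare and check.

```bash
python3 -m handwheel '[{"dx":0,"dy":1,"dz":-20,"wx":0,"wy":0,"wz":0,"fingers":1},{"dx":0,"dy":1,"dz":-45,"wx":0,"wy":0,"wz":0,"fingers":1},{"dx":0,"dy":1,"dz":-65,"wx":0,"wy":0,"wz":0,"fingers":1},{"dx":0,"dy":1,"dz":-80,"wx":0,"wy":0,"wz":0,"fingers":1},{"dx":0,"dy":1,"dz":-90,"wx":0,"wy":0,"wz":0,"fingers":1},{"dx":0,"dy":1,"dz":-98,"wx":0,"wy":0,"wz":0,"fingers":1},{"dx":0,"dy":1,"dz":-102,"wx":0,"wy":0,"wz":0,"fingers":1},{"dx":0,"dy":1,"dz":-104,"wx":0,"wy":0,"wz":0,"fingers":1},{"dx":0,"dy":1,"dz":-104,"wx":0,"wy":0,"wz":0,"fingers":1}]'
python3 - <<'E'
from h import *
s=bot.state();print(s['t'],s['gripper_width'],s['ft_force'],s['tcp_pos'])
ims={}
for n in('scene','top','wrist'):
    ims[n]=bot.get_image(n)[:,:,::-1].copy()
    c=bot.calibration(n);print(n,proj(c,s['tcp_pos']-[0,0,136]))
A=cv2.resize(ims['scene'][40:240,160:310],(400,533));B=cv2.resize(ims['wrist'][80:280,210:360],(400,533))
cv2.imwrite('pics/c6.png',np.hstack([A,B]))
E
```

```text
t: 9.15
tcp_pos: [591.8, -137.3, 274.6]
eef_rot: [-2.328, 2.109, -0.001]
ft_force: [0.0, -0.1, -2.7]
gripper_width: 18.3
9.15 18.30475167309207 [ 0.04155061 -0.08670199 -2.70913827] [ 591.75189896 -137.29825734  274.56029973]
scene [247.63915659 139.8402153 ]
top [375.570033   242.88403673]
wrist [284.31351628 207.17575939]
```

View pics/c6.png

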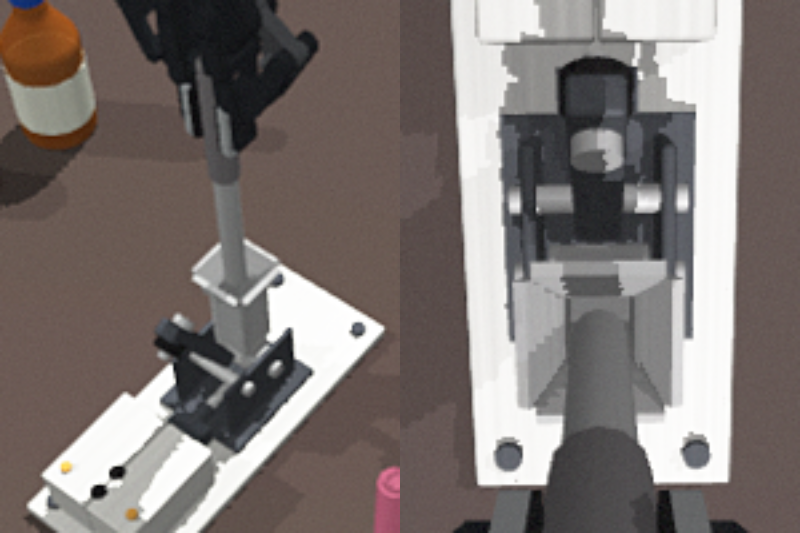

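The foot sits centred in the flare: in the crop, scene view at left (235,285) and wrist view at right (600,320). No contact force yet. Going down in two parts.

```bash
python3 -m handwheel '[{"dx":0,"dy":0,"dz":-3,"wx":0,"wy":0,"wz":0,"fingers":1},{"dx":0,"dy":0,"dz":-6,"wx":0,"wy":0,"wz":0,"fingers":1},{"dx":0,"dy":0,"dz":-9,"wx":0,"wy":0,"wz":0,"fingers":1},{"dx":0,"dy":0,"dz":-12,"wx":0,"wy":0,"wz":0,"fingers":1},{"dx":0,"dy":0,"dz":-14,"wx":0,"wy":0,"wz":0,"fingers":1}]'
```

```text
t: 9.8
tcp_pos: [591.6, -137.2, 259.8]
eef_rot: [2.328, -2.109, -0.001]
ft_force: [-0.3, -0.4, -2.4]
gripper_width: 18.3
```

```bash
python3 -m handwheel '[{"dx":0,"dy":0,"dz":-5,"wx":0,"wy":0,"wz":0,"fingers":1},{"dx":0,"dy":0,"dz":-11,"wx":0,"wy":0,"wz":0,"fingers":1},{"dx":0,"dy":0,"dz":-18,"wx":0,"wy":0,"wz":0,"fingers":1},{"dx":0,"dy":0,"dz":-25,"wx":0,"wy":0,"wz":0,"fingers":1},{"dx":0,"dy":0,"dz":-30,"wx":0,"wy":0,"wz":0,"fingers":1},{"dx":0,"dy":0,"dz":-34,"wx":0,"wy":0,"wz":0,"fingers":1},{"dx":0,"dy":0,"dz":-36,"wx":0,"wy":0,"wz":0,"fingers":1},{"dx":0,"dy":0,"dz":-36,"wx":0,"wy":0,"wz":0,"fingers":1}]'
python3 -m handwheel '[{"dx":0,"dy":0,"dz":-1,"wx":0,"wy":0,"wz":0,"fingers":1},{"dx":0,"dy":0,"dz":-2,"wx":0,"wy":0,"wz":0,"fingers":1},{"dx":0,"dy":0,"dz":-3,"wx":0,"wy":0,"wz":0,"fingers":1},{"dx":0,"dy":0,"dz":-3,"wx":0,"wy":0,"wz":0,"fingers":1}]'
```

```text
t: 10.6
tcp_pos: [591.6, -137.2, 224.0]
eef_rot: [-2.328, 2.109, 0.001]
ft_force: [0.4, -0.6, -2.7]
gripper_width: 18.2
t: 11.0
tcp_pos: [591.6, -137.2, 221.2]
eef_rot: [-2.328, 2.109, 0.0]
ft_force: [-0.7, -0.0, -1.7]
gripper_width: 18.5
```

The foot is about 2 mm off the socket floor with no side force. Next I'll work out the arc.

```bash
python3 - <<'E'
import numpy as np
r=176;a=np.radians(5.6)
for base in(0,.36):
  print()
  for t in np.arange(1,13)*.04:
    if base:
        t=t/.04*.045
    th=base+t
    s=r*(np.sin(th)-np.sin(base))
    print(round(th,3),[round(v,3) for v in(-s*np.cos(a),-s*np.sin(a),r*(np.cos(th)-np.cos(base)),t*np.sin(a),-t*np.cos(a))])
E
```

```text
0.04 [np.float64(-7.005), np.float64(-0.687), np.float64(-0.141), np.float64(0.004), np.float64(-0.04)]
0.08 [np.float64(-13.998), np.float64(-1.373), np.float64(-0.563), np.float64(0.008), np.float64(-0.08)]
0.12 [np.float64(-20.969), np.float64(-2.056), np.float64(-1.266), np.float64(0.012), np.float64(-0.119)]
0.16 [np.float64(-27.906), np.float64(-2.736), np.float64(-2.248), np.float64(0.016), np.float64(-0.159)]
0.2 [np.float64(-34.799), np.float64(-3.412), np.float64(-3.508), np.float64(0.02), np.float64(-0.199)]
0.24 [np.float64(-41.636), np.float64(-4.082), np.float64(-5.045), np.float64(0.023), np.float64(-0.239)]
0.28 [np.float64(-48.406), np.float64(-4.746), np.float64(-6.854), np.float64(0.027), np.float64(-0.279)]
0.32 [np.float64(-55.099), np.float64(-5.403), np.float64(-8.935), np.float64(0.031), np.float64(-0.318)]
0.36 [np.float64(-61.704), np.float64(-6.05), np.float64(-11.282), np.float64(0.035), np.float64(-0.358)]
0.4 [np.float64(-68.211), np.float64(-6.688), np.float64(-13.893), np.float64(0.039), np.float64(-0.398)]
0.44 [np.float64(-74.608), np.float64(-7.315)
[... 745 characters left out ...]
, np.float64(-22.505), np.float64(0.026), np.float64(-0.269)]
0.675 [np.float64(-47.753), np.float64(-4.682), np.float64(-27.313), np.float64(0.031), np.float64(-0.313)]
0.72 [np.float64(-53.793), np.float64(-5.274), np.float64(-32.4), np.float64(0.035), np.float64(-0.358)]
0.765 [np.float64(-59.6), np.float64(-5.844), np.float64(-37.755), np.float64(0.04), np.float64(-0.403)]
0.81 [np.float64(-65.162), np.float64(-6.389), np.float64(-43.366), np.float64(0.044), np.float64(-0.448)]
0.855 [np.float64(-70.466), np.float64(-6.909), np.float64(-49.223), np.float64(0.048), np.float64(-0.493)]
0.9 [np.float64(-75.503), np.float64(-7.403), np.float64(-55.314), np.float64(0.053), np.float64(-0.537)]
```

```bash
python3 -m handwheel '[{"dx":-3.5,"dy":-0.3,"dz":0,"wx":0.002,"wy":-0.02,"wz":0,"fingers":1},{"dx":-7,"dy":-0.7,"dz":-0.1,"wx":0.004,"wy":-0.04,"wz":0,"fingers":1},{"dx":-14,"dy":-1.4,"dz":-0.6,"wx":0.008,"wy":-0.08,"wz":0,"fingers":1},{"dx":-21,"dy":-2.1,"dz":-1.3,"wx":0.012,"wy":-0.119,"wz":0,"fingers":1},{"dx":-27.9,"dy":-2.7,"dz":-2.2,"wx":0.016,"wy":-0.159,"wz":0,"fingers":1},{"dx":-34.8,"dy":-3.4,"dz":-3.5,"wx":0.02,"wy":-0.199,"wz":0,"fingers":1},{"dx":-41.6,"dy":-4.1,"dz":-5,"wx":0.023,"wy":-0.239,"wz":0,"fingers":1},{"dx":-48.4,"dy":-4.7,"dz":-6.9,"wx":0.027,"wy":-0.279,"wz":0,"fingers":1},{"dx":-55.1,"dy":-5.4,"dz":-8.9,"wx":0.031,"wy":-0.318,"wz":0,"fingers":1},{"dx":-61.7,"dy":-6.1,"dz":-11.3,"wx":0.035,"wy":-0.358,"wz":0,"fingers":1},{"dx":-61.7,"dy":-6.1,"dz":-11.3,"wx":0.035,"wy":-0.358,"wz":0,"fingers":1}]' 100
python3 - <<'E'
from h import *
s=bot.state();print(s['t'],s['gripper_width'],s['ft_force'],s['ft_torque'],s['tcp_pos'],s['qpos'])
Rm=R.from_rotvec(s['eef_rot']).as_matrix();print(Rm.round(3))
ims={n:bot.get_image(n)[:,:,::-1].copy() for n in('scene','wrist')}
A=cv2.resize(ims['scene'][40:240,160:310],(400,533));B=cv2.resize(ims['wrist'],(400,300));B=cv2.copyMakeBorder(B,0,233,0,0,0)
cv2.imwrite('pics/c7.png',np.hstack([A,B]))
E
```

```text
t: 12.1
tcp_pos: [529.7, -143.5, 210.9]
eef_rot: [-2.112, 1.915, -0.356]
ft_force: [10.5, 2.0, -4.0]
gripper_width: 18.0
12.1 18.047636144263855 [10.54941043  2.00268519 -4.02292285] [ 0.58266277 -2.10893356  0.11647152] [ 529.65339003 -143.45038135  210.85962192] [-0.52126279 -0.08777359  1.80383614  0.22962194  1.13269789  0.88488428]
[[ 0.097 -0.929  0.356]
 [-0.995 -0.091  0.033]
 [ 0.002 -0.357 -0.934]]
```

View pics/c7.png

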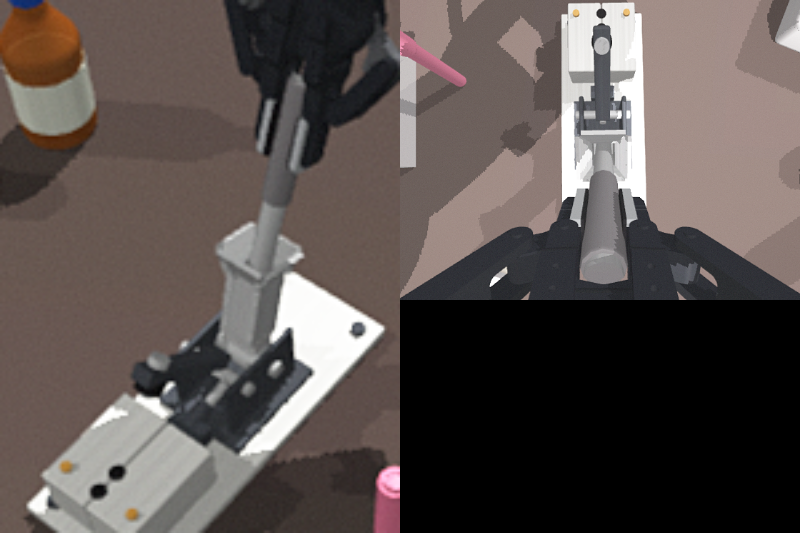

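The lever is following the bar (scene crop, mouth around (260,255)), the clamp arm is coming down, and the wrist force is about 11 N as expected. Carrying on past the dead point.

```bash
python3 -m handwheel '[{"dx":-7.3,"dy":-0.7,"dz":-3,"wx":0.004,"wy":-0.045,"wz":0,"fingers":1},{"dx":-14.5,"dy":-1.4,"dz":-6.2,"wx":0.009,"wy":-0.09,"wz":0,"fingers":1},{"dx":-21.5,"dy":-2.1,"dz":-9.8,"wx":0.013,"wy":-0.134,"wz":0,"fingers":1},{"dx":-28.4,"dy":-2.8,"dz":-13.8,"wx":0.018,"wy":-0.179,"wz":0,"fingers":1},{"dx":-35,"dy":-3.4,"dz":-18,"wx":0.022,"wy":-0.224,"wz":0,"fingers":1},{"dx":-41.5,"dy":-4.1,"dz":-22.5,"wx":0.026,"wy":-0.269,"wz":0,"fingers":1},{"dx":-47.8,"dy":-4.7,"dz":-27.3,"wx":0.031,"wy":-0.313,"wz":0,"fingers":1},{"dx":-53.8,"dy":-5.3,"dz":-32.4,"wx":0.035,"wy":-0.358,"wz":0,"fingers":1},{"dx":-57,"dy":-5.6,"dz":-35.3,"wx":0.038,"wy":-0.383,"wz":0,"fingers":1},{"dx":-57,"dy":-5.6,"dz":-35.3,"wx":0.038,"wy":-0.383,"wz":0,"fingers":1}]'
python3 - <<'E'
from h import *
s=bot.state();print(s['t'],s['gripper_width'],s['ft_force'],s['ft_torque'],s['tcp_pos'],s['qpos'])
Rm=R.from_rotvec(s['eef_rot']).as_matrix();print(Rm.round(3))
ims={n:bot.get_image(n)[:,:,::-1].copy() for n in('scene','wrist')}
A=cv2.resize(ims['scene'][40:240,160:310],(400,533));B=cv2.resize(ims['wrist'],(400,300));B=cv2.copyMakeBorder(B,0,233,0,0,0)
cv2.imwrite('pics/c8.png',np.hstack([A,B]))
E
```

```text
t: 13.2
tcp_pos: [471.8, -149.0, 173.9]
eef_rot: [-1.859, 1.688, -0.66]
ft_force: [0.7, -0.2, -2.4]
gripper_width: 18.0
13.2 18.03235863720494 [ 0.72230142 -0.16150655 -2.37875166] [-0.04932376  0.74488795  0.00868201] [ 471.81322086 -149.01895266  173.94090309] [-0.80924855 -0.31637326  2.19262286  0.74756699  0.90175929  0.29549954]
[[ 0.097 -0.732  0.675]
 [-0.995 -0.071  0.065]
 [ 0.    -0.678 -0.735]]
```

View pics/c8.png

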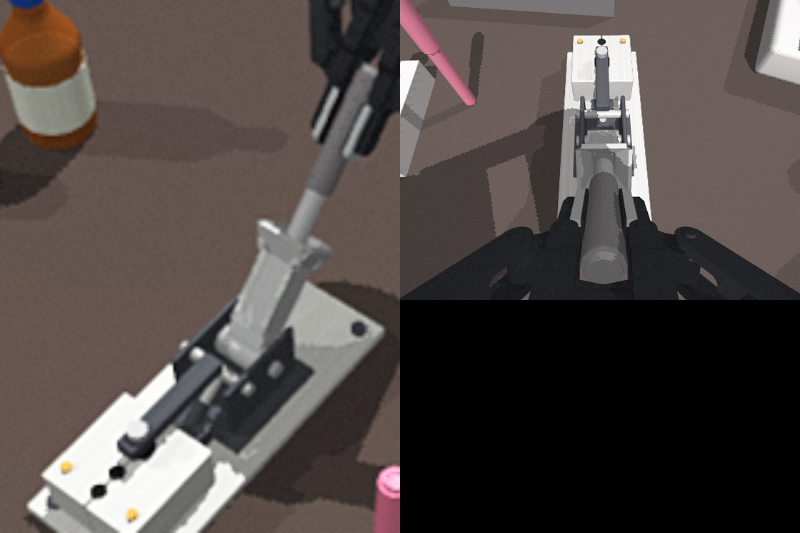

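The clamp arm is now on the mould (crop (135,440)) and the lever is close to 45°. I'll push on gently to be sure it reaches its home stop.

```bash
python3 -m handwheel '[{"dx":-2.6,"dy":-0.3,"dz":-2.4,"wx":0.002,"wy":-0.02,"wz":0,"fingers":1},{"dx":-5.1,"dy":-0.5,"dz":-4.9,"wx":0.004,"wy":-0.04,"wz":0,"fingers":1},{"dx":-7.6,"dy":-0.7,"dz":-7.4,"wx":0.006,"wy":-0.06,"wz":0,"fingers":1},{"dx":-7.6,"dy":-0.7,"dz":-7.4,"wx":0.006,"wy":-0.06,"wz":0,"fingers":1}]'
python3 -m handwheel '[{"dx":-1.2,"dy":-0.1,"dz":-1.3,"wx":0.001,"wy":-0.01,"wz":0,"fingers":1},{"dx":-2.4,"dy":-0.2,"dz":-2.6,"wx":0.002,"wy":-0.02,"wz":0,"fingers":1},{"dx":-2.4,"dy":-0.2,"dz":-2.6,"wx":0.002,"wy":-0.02,"wz":0,"fingers":1}]'
```

```text
t: 13.7
tcp_pos: [465.2, -149.6, 167.2]
eef_rot: [-1.819, 1.648, -0.702]
ft_force: [-0.5, -0.5, -2.1]
gripper_width: 18.0
t: 14.0
tcp_pos: [462.9, -149.8, 164.5]
eef_rot: [-1.805, 1.635, -0.716]
ft_force: [0.7, 0.4, -2.6]
gripper_width: 17.9
```

```bash
python3 -m handwheel '[{"dx":-2.3,"dy":-0.2,"dz":-2.6,"wx":0.002,"wy":-0.02,"wz":0,"fingers":1},{"dx":-4.6,"dy":-0.4,"dz":-5.3,"wx":0.004,"wy":-0.04,"wz":0,"fingers":1},{"dx":-4.6,"dy":-0.4,"dz":-5.3,"wx":0.004,"wy":-0.04,"wz":0,"fingers":1}]'
python3 -m handwheel '[{"dx":-1.2,"dy":-0.1,"dz":-1.3,"wx":0.001,"wy":-0.01,"wz":0,"fingers":1},{"dx":-2.3,"dy":-0.2,"dz":-2.7,"wx":0.002,"wy":-0.02,"wz":0,"fingers":1},{"dx":-2.3,"dy":-0.2,"dz":-2.7,"wx":0.002,"wy":-0.02,"wz":0,"fingers":1}]'
python3 - <<'E'
from h import *
s=bot.state();print(s['t'],s['ft_force'],s['ft_torque'],s['tcp_pos'],s['qpos'])
c=bot.calibration('scene')
im=bot.get_image('scene')[:,:,::-1].copy()
print([(d['confidence'],d['location']) for d in bot.landmark_of('socket_mouth','scene')])
a=np.radians(5.6);u=np.array([np.cos(a),np.sin(a),0]);p=np.array([591.5,-137.5,45])
for th in(.6,.7,.785):print(th,proj(c,p+92*(-np.sin(th)*u+np.array([0,0,np.cos(th)]))))
cv2.imwrite('pics/c9.png',cv2.resize(im[60:230,170:330],None,fx=3.5,fy=3.5,interpolation=cv2.INTER_CUBIC))
E
```

```text
t: 14.3
tcp_pos: [458.6, -150.6, 159.9]
eef_rot: [-1.775, 1.61, -0.745]
ft_force: [7.9, 1.7, 1.3]
gripper_width: 17.6
t: 14.6
tcp_pos: [456.7, -150.9, 158.0]
eef_rot: [-1.761, 1.596, -0.759]
ft_force: [6.3, 2.8, 5.7]
gripper_width: 18.2
14.6 [6.33840688 2.80237911 5.71017284] [ 0.45824888 -1.97605418  0.30894367] [ 456.7203077  -150.87264575  157.95542475] [-0.93846924 -0.34098131  2.31557283  1.00299103  0.91275095 -0.01158875]
[(0.63, [270.2, 128.2])]
0.6 [266.77254955 128.50485263]
0.7 [269.38354624 128.11094847]
0.785 [271.4168067  128.12880931]
```

View pics/c9.png

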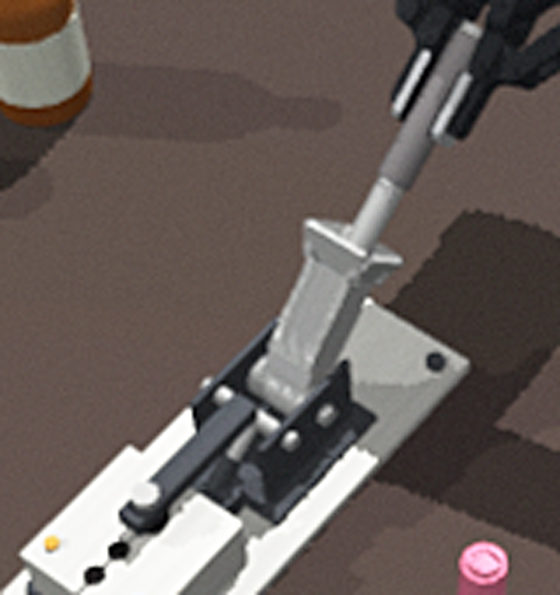

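At a bar angle of about 0.885 rad the resistance is about 9 N, i.e. the bar is against the socket wall with the lever on its stop. The mouth is seen at (270,128), against (271,128) predicted for home. I'll ease off the side load and seat the bar a little along its axis.

```bash
python3 -m handwheel '[{"dx":2.3,"dy":0.2,"dz":2.7,"wx":-0.002,"wy":0.02,"wz":0,"fingers":1},{"dx":4.6,"dy":0.5,"dz":5.4,"wx":-0.004,"wy":0.04,"wz":0,"fingers":1},{"dx":4.6,"dy":0.5,"dz":5.4,"wx":-0.004,"wy":0.04,"wz":0,"fingers":1}]'
python3 -m handwheel '[{"dx":0.7,"dy":0.1,"dz":-0.7,"wx":0,"wy":0,"wz":0,"fingers":1},{"dx":1.1,"dy":0.1,"dz":-1.1,"wx":0,"wy":0,"wz":0,"fingers":1},{"dx":1.1,"dy":0.1,"dz":-1.1,"wx":0,"wy":0,"wz":0,"fingers":1}]'
```

```text
t: 15.0
tcp_pos: [461.2, -150.2, 163.0]
eef_rot: [-1.792, 1.622, -0.731]
ft_force: [0.8, -0.9, 0.1]
gripper_width: 17.7
t: 15.3
tcp_pos: [461.9, -150.1, 161.5]
eef_rot: [-1.79, 1.622, -0.731]
ft_force: [-12.0, -0.1, 13.9]
gripper_width: 18.1
```

The axial force is about 18 N, so the foot is on the socket floor. Releasing.

```bash
python3 -m handwheel '[{"dx":-0.7,"dy":-0.1,"dz":0.7,"wx":0,"wy":0,"wz":0,"fingers":1},{"dx":-0.7,"dy":-0.1,"dz":0.7,"wx":0,"wy":0,"wz":0,"fingers":0.3},{"dx":-0.7,"dy":-0.1,"dz":0.7,"wx":0,"wy":0,"wz":0,"fingers":-0.5},{"dx":-0.7,"dy":-0.1,"dz":0.7,"wx":0,"wy":0,"wz":0,"fingers":-1},{"dx":-0.7,"dy":-0.1,"dz":0.7,"wx":0,"wy":0,"wz":0,"fingers":-1},{"dx":-0.7,"dy":-0.1,"dz":0.7,"wx":0,"wy":0,"wz":0,"fingers":-1},{"dx":-0.7,"dy":-0.1,"dz":0.7,"wx":0,"wy":0,"wz":0,"fingers":-1},{"dx":-0.7,"dy":-0.1,"dz":0.7,"wx":0,"wy":0,"wz":0,"fingers":-1}]'
python3 - <<'E'
from h import *
s=bot.state();print(s['t'],s['ft_force'],s['gripper_width'])
im=bot.get_image('scene')[:,:,::-1].copy();w=bot.get_image('wrist')[:,:,::-1]
cv2.imwrite('pics/c10.png',np.hstack([cv2.resize(im[40:230,170:360],(400,400),interpolation=cv2.INTER_CUBIC),cv2.resize(w,(400,400))]))
E
```

```text
t: 16.1
tcp_pos: [461.0, -149.9, 161.6]
eef_rot: [-1.791, 1.622, -0.73]
ft_force: [0.7, 0.1, 0.3]
gripper_width: 85.4
16.1 [0.67023745 0.10433231 0.26420668] 85.36186842714642
```

View pics/c10.png

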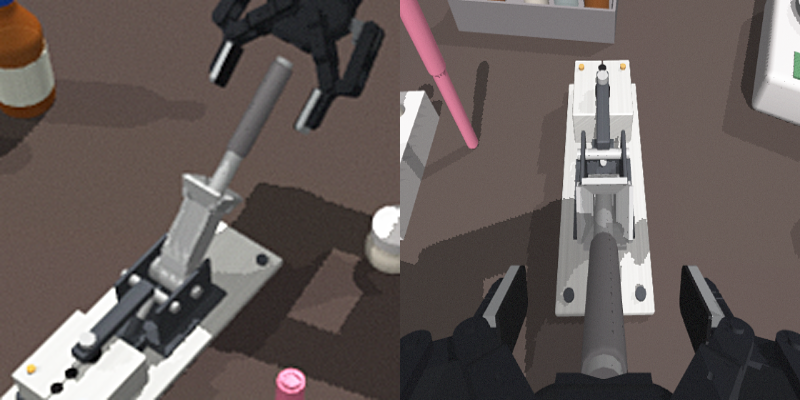

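The jaws are open around the bar, which stays in the socket (top at (280,65) in the left crop). Retreating along the bar's axis, then up.

```bash
python3 -m handwheel '[{"dx":-7,"dy":-0.7,"dz":6.5,"wx":0,"wy":0,"wz":0,"fingers":-1},{"dx":-15,"dy":-1.5,"dz":13.5,"wx":0,"wy":0,"wz":0,"fingers":-1},{"dx":-24,"dy":-2.4,"dz":21.5,"wx":0,"wy":0,"wz":0,"fingers":-1},{"dx":-33,"dy":-3.2,"dz":30,"wx":0,"wy":0,"wz":0,"fingers":-1},{"dx":-40,"dy":-3.9,"dz":37,"wx":0,"wy":0,"wz":0,"fingers":-1},{"dx":-44,"dy":-4.3,"dz":45,"wx":0,"wy":0,"wz":0,"fingers":-1},{"dx":-44,"dy":-4.3,"dz":60,"wx":0,"wy":0,"wz":0,"fingers":-1},{"dx":-44,"dy":-4.3,"dz":80,"wx":0,"wy":0,"wz":0,"fingers":-1},{"dx":-44,"dy":-4.3,"dz":105,"wx":0,"wy":0,"wz":0,"fingers":-1},{"dx":-44,"dy":-4.3,"dz":130,"wx":0,"wy":0,"wz":0,"fingers":-1},{"dx":-44,"dy":-4.3,"dz":145,"wx":0,"wy":0,"wz":0,"fingers":-1},{"dx":-44,"dy":-4.3,"dz":150,"wx":0,"wy":0,"wz":0,"fingers":-1}]'
python3 - <<'E'
from h import *
s=bot.state();print(s['t'],s['ft_force'],s['tcp_pos'])
c=bot.calibration('scene')
ims={n:bot.get_image(n)[:,:,::-1].copy() for n in('scene','top')}
a=np.radians(5.6);u=np.array([np.cos(a),np.sin(a),0]);p=np.array([591.5,-137.5,45])
for n in ims:
    c=bot.calibration(n)
    print(n,[(round(d['confidence'],2),d['location']) for d in bot.landmark_of('socket_mouth',n)])
    for th in(.6,.7,.785):print(th,proj(c,p+92*(-np.sin(th)*u+np.array([0,0,np.cos(th)]))))
cv2.imwrite('pics/c11.png',np.hstack([cv2.resize(ims['scene'][40:230,170:360],(400,400),interpolation=cv2.INTER_CUBIC),cv2.resize(ims['top'][130:350,270:490],(400,400))]))
E
```

```text
t: 17.4
tcp_pos: [417.2, -154.4, 313.0]
eef_rot: [-1.791, 1.621, -0.732]
ft_force: [-0.3, -0.1, -0.5]
gripper_width: 85.3
17.4 [-0.30077228 -0.14070962 -0.51941995] [ 417.24057109 -154.41192106  313.01582331]
scene [(0.59, [269.1, 126.5])]
0.6 [266.77254955 128.50485263]
0.7 [269.38354624 128.11094847]
0.785 [271.4168067  128.12880931]
top [(0.91, [376.9, 291.8]), (0.47, [356.9, 254.3])]
0.6 [377.12877778 281.4760302 ]
0.7 [376.89437912 286.80020444]
0.785 [376.58738768 290.93367204]
```

View pics/c11.png

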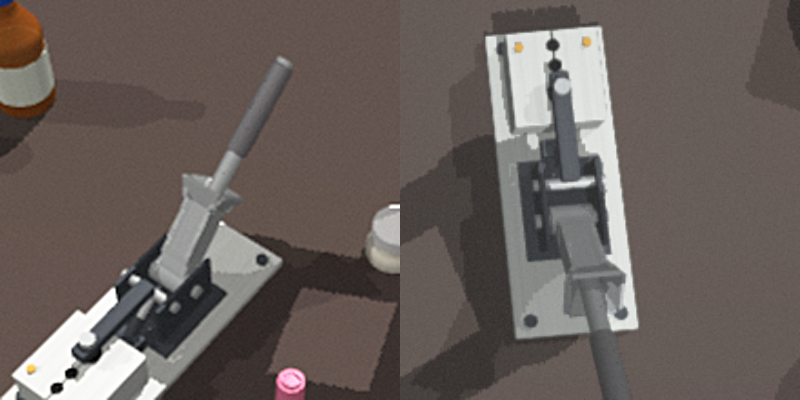

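The lever is home: in the top view the mouth is at (376.9,291.8), against (376.6,290.9) predicted for 0.785. The clamp arm is on the mould, the bar is in the socket, and the gripper is clear. Handing in.

```bash
python3 - <<'E'
from rig import bot
print(bot.sign_off())
E
```

```text
the job is handed in; nothing more can be done
None
```

The mould is clamped and the job is handed in, at about 17.5 s on the robot's clock. I took the grey bar from the stand's middle hole, lowered it into the socket, and pulled the lever over through the bar until it met its home stop. I then pressed the foot onto the socket floor, let go and backed away.

**Last checks:**
- **Lever:** the top view puts the socket mouth within about 1 px of where it should be with the lever home. The scene view agrees to about 2 px, but it is a poor judge of lever angle.
- **Bar and clamp:** the pictures show the clamp arm down on the mould and the bar standing in the socket. The gripper is clear and reads no contact force.
- **Forces:** the highest wrist force I read was about 18 N, while seating the bar. I read it only at the end of each move.
- **Pink look-alike:** still standing where it was.

My first two move commands were refused because the rows left out some fields. The arm did not move, and I resent them in full.

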